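# Shift the gear lever from second into third

## Task

The gear-position sensor of the shift unit on the bench is to be read in third next: push the gear lever out of second into neutral, across the H gate to the right, and then forward until it is fully home in third (the front slot of the right-hand lane). Push it with the outside of closed fingers, never gripping it or forcing it against the gate, select no other gear on the way, and leave the loose things on the bench where they are.

Things in the scene. Friction and masses are not known exactly. Their poses are not given: they have to be found in the camera images.
- shifter: the gear shift unit, fixed to the bench: dark cast housing 150 x 110 mm with an aluminium H-gate plate on top, on an aluminium fixture plate 240 x 170 x 12 mm. Origin under the centre of the fixture plate. Its +x is the driver's forward, +y left, -y right, +z up. Yaw varies up to 0.35 rad either way, position by 10 cm in x and 26 cm in y. The lever pivots about the point 30 mm above the origin. Nothing of the unit but the lever stands higher than 117 mm above the origin
- gate (a point): centre of the H on the upper face of the gate plate, 114 mm above the unit's origin, axes as the unit's. The opening is 48 mm long (x) and 43 mm wide (y); two teeth 16 mm wide with fully rounded tips, one from the front and one from the rear, divide it into a left and a right lane, joined by the 16 mm wide neutral channel between the tooth tips. Slots: left front = first, left rear = second, right front = third, right rear = fourth
- knob (a point): centre of the black ball knob, 44 mm in diameter, on top of the lever, 190 mm from the pivot (220 mm above the unit's origin when the lever is upright). Relative to the gate centre it is at about -37 to +37 mm in y (left lane +37, right lane -37) and -43 (rear end) to +43 mm (front end) in x, both 0 with the lever upright; it sinks by up to 9 mm at the corners. In neutral its x is 0, with about 7 mm of play either way between the tooth tips
- shaft (a point): about the middle of the bare part of the lever's shaft, 125 mm from the pivot; steel shaft 10 mm in diameter between gate and knob, with a collar 20 mm in diameter under the knob
- select (a joint): sideways angle of the lever, rad: -0.20 at the left stop, +0.20 at the right stop; starts at the left, between -0.20 and -0.18. In a slot the tooth keeps it beyond 0.16 from the middle. Friction: about 2.5 N at the knob moves it, up to 15 N where a finger rubs on the knob as it rises towards upright; it stays where it is left. Over 60 N on the lever counts as forcing it
- lever (a joint): fore-and-aft angle of the lever, rad: -0.23 at the rear stop (fully in second or fourth), 0 in neutral, +0.23 at the front stop (fully in first or third); starts between -0.23 and -0.10, in second or partly out of it. Between about -0.04 and +0.04 the lever passes the tooth tips sideways; the rounded tips guide it in from a little farther. Friction: about 3.5 N at the knob moves it; it stays where it is left
- brake_unit_mid (a point): bystander, loose: brake hydraulic unit, black base with aluminium block, 102 x 70 mm and 104 mm high with a round motor on top; point 50 mm above its underside. To the left of the shift unit. Leave alone
- interface_box_mid (a point): bystander, loose: small grey interface box 65 x 45 x 26 mm; point at its centre. To the right of the shift unit. Leave alone
- spare_knob_mid (a point): bystander, loose: pear-shaped wooden spare gear knob, 49 mm in diameter, 52 mm high, standing on the mat; point half-way up. To the right of the shift unit, nearer the robot. Leave alone
- screwdriver_grip (a point): bystander, loose: screwdriver with an orange handle lying on the mat, left of the brake unit; point in the handle. Leave alone

How it is judged:
By the outcome, as a careful person would: the job done as asked, in the order asked, and still so for the second after the job is handed in, with the robot touching nothing.
It also fails if it takes over 51 s, if anything falls off the work surface, if the arm or the gripper's body presses on something with over 40 N, if the wrist force passes 120 N, or if a joint passes its speed limit or range.

## Robot

A 6-joint arm with a two-finger parallel gripper is mounted at the origin on the work surface. World frame = base frame: x ahead of the robot, y to its left, z up, the work surface at z = 0. Lengths are in m, angles in rad, forces in N, time in s.
With the tool pointing down it reaches from about 0.275 to 0.825 m from the base axis. Payload 4.9 kg.
Tool frame: the origin (TCP) lies midway between the tips of the shut fingers; the grasp point (between the pads) lies 19 mm behind it (ctrl.grip_depth is the distance from the TCP to the grasp point, in m); z points along the fingers, y is the direction in which the jaws open and shut (so a half turn about z gives the same grasp; the last joint's range is limited). The gripper opens to 85 mm and grips with 20 to 120 N. Pads are 22 mm wide; open, the fingers measure 114 mm over their backs; the gripper's body (76 mm by 85 mm) begins 54 mm behind the grasp point. The pads swing forward as they close: fully open they stand 13 mm farther back than shut.
Start: joints at [-1.296, 0.326, -0.193, 1.052, 0, 1.437], TCP at [0.219, -0.505, 0.231] pointing down, gripper open.
Joint ranges: [-2.65, 2.65], [-0.97, 1.79], [-1.3, 1.35], [-1.93, 2.1], [-1.47, 1.37], [-3.14, 3.14]. Speed limits (rad/s): [2.57, 2.57, 3.14, 3.14, 3.14, 3.14].

## Interface

Orientations are given as [roll, pitch, yaw] about the fixed x, y, z axes, in that order (R = Rz(yaw) Ry(pitch) Rx(roll)).
In Python, from cell import ctrl, imaging, sign_off gives the robot as it stands. The module is installed in compiled form; this text tells all that it offers.
- The arm moves only by the tool jog_arm, never from a script. Its argument "commands" is a list of rows, each a list of 3 entries, a list of its own where there are three numbers: the shift along the tool's x, y, z in mm, then the turn, a rotation vector about the tool's x, y, z in degrees, then the finger opening in mm, from 0 to 85.4. A call has 1 to 12 rows; each row shifts and turns the pose as measured when the row begins, along the tool's axes as they then stand; what a row does not reach is not made up. A row lasts 1/8 s, in which the tool goes at most 62.5 mm and 10.7 degrees, less where a joint would pass 70% of its speed; a pose out of reach is approached as far as the arm can. A call is refused whole if a number of a shift passes 62.5 or a number of a turn 10.7, either way. A call with a gripper value outside its range is refused whole. The fingers move at their own pace and stop on an object; "squeeze" is the grip in N (left out, the last holds). Time passes only in rows, so rows that do not move let the fingers close. It gives the time, the measured TCP pose, the force and the opening at its end, in the units of the state.
- ctrl.get_state(): the state, without advancing time (a new reading comes with each control period).
- imaging.grab_frame(name): name is "scene" or "top"; returns the picture (420x560x3 uint8, blue, green, red); there is no depth.
- imaging.get_calibration(name): a dict with "fx", "fy", "cx", "cy" (pixels), "R" (3x3) and "t" (3): a world point X has camera coordinates R X + t. Camera axes: x right, y down, z forward; pixel columns grow to the right and rows downward; lengths in m; the calibration is good to about 2 mm. A picture is of the moment at which its call begins. get_calibration takes no time and is no camera call.
- sign_off(): hands the job in, once; it reports no verdict.
The state is a dict: "time_s": time; "q": joint angles; "dq": joint speeds; "effort": joint torques, N m; "tool_pos": TCP position; "tcp_rot": TCP orientation; "ft_force": force on the tool from outside, world axes, zero at the start; "moment": the same for the moment, N m; "gripper_width": finger opening in m.
Only numpy, scipy, OpenCV 4.12 (cv2) and the standard library are available. Lean on these libraries where they do the work, as an engineer would, in place of code of your own. Each camera call takes 0.05 s, during which the arm holds its last target.

## Working session

There is one attempt and no reset: what is moved stays moved. The work goes in short steps, Python scripts to look and compute and a tool call to move; the robot and the scene stay as the last step left them, time stands still between calls to the robot, and variables do not carry over. Pictures are saved under pics/ and viewed, and the job is handed in when it is done.

Besides the shell and the picture viewer there is one more tool, called after "Emit:" by a JSON object that holds its "method" and its "body". jog_arm: Moves the arm, as the interface text tells. Its arguments: {"type":"object","properties":{"commands":{"type":"array","items":{"type":"array"}},"squeeze":{"type":"number"}},"required":["commands"]}

```bash
mkdir -p pics
python3 - <<'E'
from cell import ctrl, imaging
import cv2, numpy as np
s=ctrl.get_state(); print(s)
for n in("scene","top"):
    f=imaging.grab_frame(n); cv2.imwrite(f"pics/{n}0.png",f); c=imaging.get_calibration(n); print(n,c)
E
```

```text
{'time_s': 0.0, 'q': array([-1.29615475e+00,  3.26947452e-01, -1.93589574e-01,  1.05198591e+00,
        7.22587465e-06,  1.43658749e+00]), 'dq': array([-0.00062992,  0.00160487,  0.00183124,  0.00088495, -0.00020539,
       -0.0005307 ]), 'effort': array([-1.91712993e-04, -4.43395936e+01,  2.62442869e+01,  1.54956803e-02,
       -2.48172519e-04,  2.42556899e-05]), 'tool_pos': array([ 0.21850479, -0.50410244,  0.23049772]), 'tcp_rot': array([-3.13988254e+00, -2.38191441e-04,  4.08850203e-01]), 'ft_force': array([0.01929252, 0.15104991, 0.61947716]), 'moment': array([-0.00031191, -0.01229518,  0.00729471]), 'gripper_width': 0.08539935963348913}
scene {'fx': 385.09645433757777, 'fy': 385.09645433757777, 'cx': 277.11801275969106, 'cy': 202.35116629899645, 'R': array([[-0.19289925,  0.98121521,  0.00256893],
       [ 0.79967725,  0.15872638, -0.57907014],
       [-0.56860018, -0.10964788, -0.81527368]]), 't': array([ 0.03454221, -0.41480358,  1.4571089 ])}
top {'fx': 451.8650304007304, 'fy': 451.8650304007304, 'cx': 276.7614960438095, 'cy': 213.64597339172295, 'R': array([[ 0.00155775, -0.99952751,  0.03069733],
       [-0.98582992, -0.00668416, -0.16761472],
       [ 0.16774071, -0.03000124, -0.98537454]]), 't': array([0.07549475, 0.64365093, 0.96621958])}
```

View pics/scene0.png

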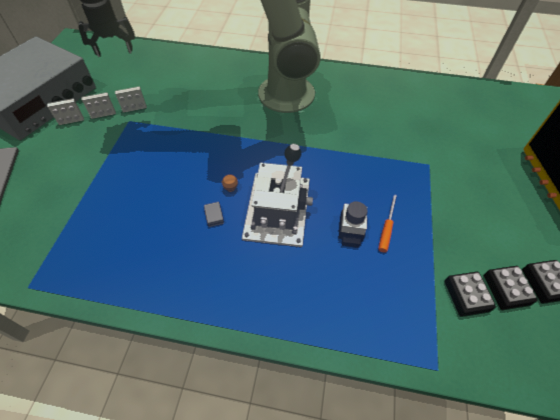

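View pics/top0.png

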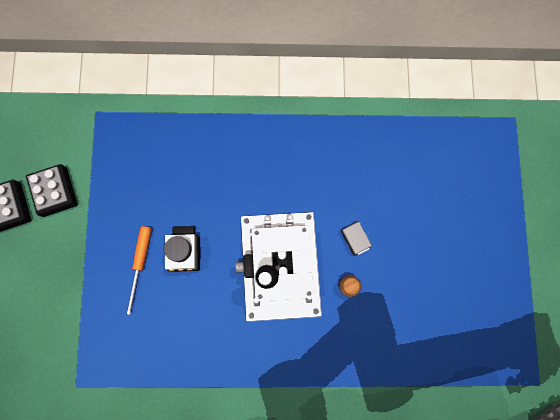

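The top picture shows the fixture plate at columns 241–321 and rows 212–321, with the knob near (266,277). The grey box is at (356,238), the spare knob at (349,285) and the brake unit at (181,250). I'll zoom in to measure.

```bash
cat > h.py <<'E'
import numpy as np, cv2
from cell import ctrl, imaging
def ray(n,u,v):
    c=imaging.get_calibration(n);R=np.array(c["R"]);t=np.array(c["t"])
    d=R.T@np.array([(u-c["cx"])/c["fx"],(v-c["cy"])/c["fy"],1.]);return -R.T@t,d
def onz(n,u,v,z):
    o,d=ray(n,u,v);return o+d*(z-o[2])/d[2]
def proj(n,X):
    c=imaging.get_calibration(n);p=c["R"]@np.array(X)+c["t"];return np.array([c["fx"]*p[0]/p[2]+c["cx"],c["fy"]*p[1]/p[2]+c["cy"]])
def tri(a,b):
    (o1,d1),(o2,d2)=a,b;d1=d1/np.linalg.norm(d1);d2=d2/np.linalg.norm(d2)
    s=np.linalg.lstsq(np.c_[d1,-d2],o2-o1,rcond=None)[0];p,q=o1+s[0]*d1,o2+s[1]*d2
    return (p+q)/2,np.linalg.norm(p-q)
E
python3 - <<'E'
from h import *
t=cv2.imread("pics/top0.png");s=cv2.imread("pics/scene0.png")
cv2.imwrite("pics/topz.png",cv2.resize(t[200:330,225:385],None,fx=5,fy=4.6,interpolation=cv2.INTER_CUBIC)[:600])
cv2.imwrite("pics/topz.png",cv2.resize(t[205:325,230:390],None,fx=5,fy=5,interpolation=cv2.INTER_CUBIC))
cv2.imwrite("pics/scz.png",cv2.resize(s[135:255,200:360],None,fx=5,fy=5,interpolation=cv2.INTER_CUBIC))
# plate: non-blue region
hsv=cv2.cvtColor(t,cv2.COLOR_BGR2HSV)
m=((hsv[...,1]<60)&(hsv[...,2]>120)).astype(np.uint8)
m[:205]=0;m[330:]=0;m[:,:238]=0;m[:,325:]=0
p=cv2.findNonZero(m);r=cv2.minAreaRect(p);b=cv2.boxPoints(r);print(r)
for q in b: print(q,onz("top",*q,0.012))
c=np.mean([onz("top",*q,0.012) for q in b],0);print("ctr",c)
E
```

```text
((277.6514587402344, 266.19647216796875), (105.060791015625, 79.77601623535156), 86.05481719970703)
[234.24377 216.53494] [0.64281179 0.17639831 0.012     ]
[313.83075 211.04617] [ 0.6571486 -0.0104817  0.012    ]
[321.05914 315.858  ] [ 0.41586625 -0.02397157  0.012     ]
[241.47217 321.34677] [0.40381231 0.15602573 0.012     ]
ctr [0.52990974 0.07449269 0.012     ]
```

View pics/topz.png

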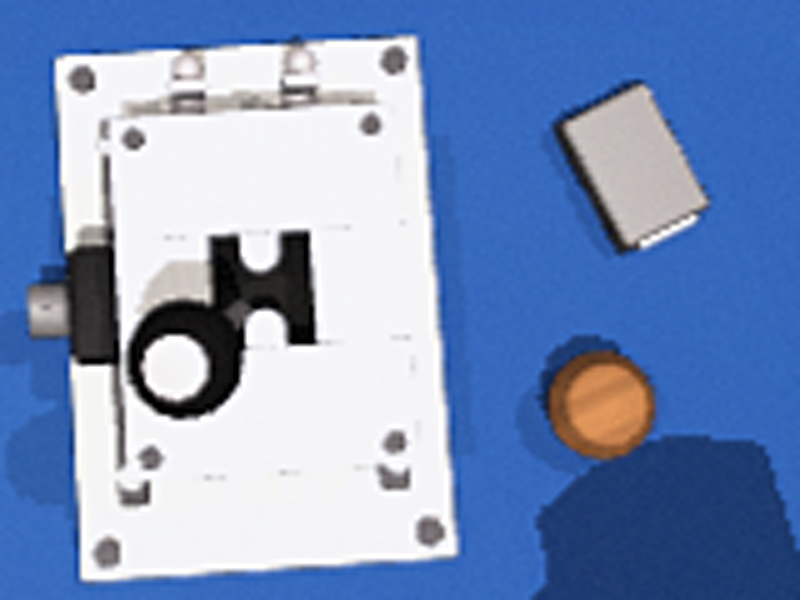

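View pics/scz.png

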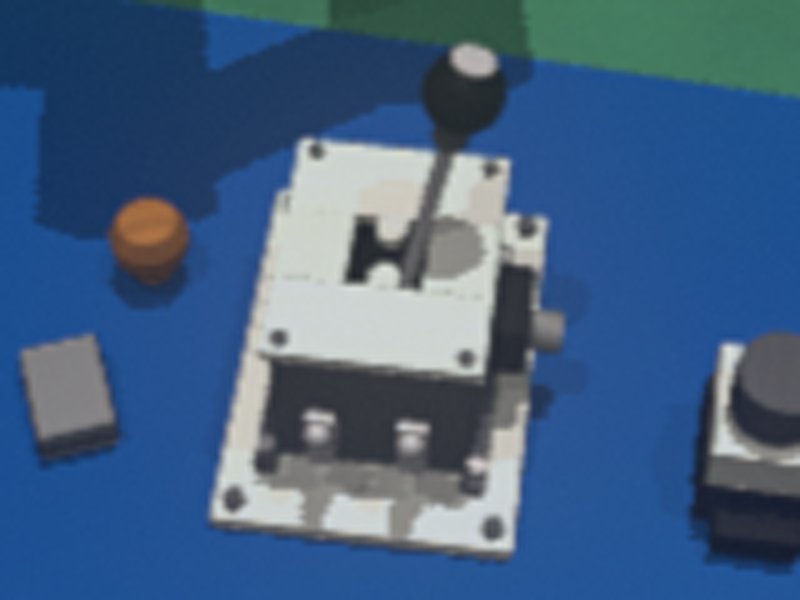

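Run:
```python
from h import *
T=lambda x,y:((x+.5)/5-.5+230,(y+.5)/5-.5+205)
S=lambda x,y:((x+.5)/5-.5+200,(y+.5)/5-.5+135)
P=np.array([onz("top",*T(*p),.012) for p in [(55,58),(416,36),(457,553),(82,580)]]);print(P.round(4))
print([np.linalg.norm(P[i]-P[(i+1)%4]).round(4) for i in range(4)])
ctr=P.mean(0);f=(P[0]+P[1]-P[2]-P[3])[:2];yaw=np.arctan2(f[1],f[0]);print("ctr",ctr,"yaw",yaw)
G=np.array([onz("top",*T(*p),.114) for p in [(212,237),(312,232),(316,342)]]);print(G.round(4),np.linalg.norm(G[0]-G[1]),np.linalg.norm(G[1]-G[2]),"gate ctr",(G[0]+G[2])/2, "fwd",np.arctan2(*(G[1]-G[2])[[1,0]]))
k,e=tri(ray("top",*T(186,360)),ray("scene",*S(464,91)));print("knob",k,e)
g=(G[0]+G[2])[:2]/2
R=lambda a:np.array([[np.cos(a),-np.sin(a)],[np.sin(a),np.cos(a)]])
for c in(ctr[:2],g): print("knob local",R(yaw).T@(k[:2]-c))
for n,u,z in(("box",(632,165),.026),("spare",(602,403),.05)): print(n,onz("top",*T(*u),z), R(yaw).T@(onz("top",*T(*u),z)[:2]-g))
```

```text
[[ 0.6437  0.1616  0.012 ]
 [ 0.6553 -0.008   0.012 ]
 [ 0.4173 -0.0239  0.012 ]
 [ 0.4054  0.1459  0.012 ]]
[np.float64(0.17), np.float64(0.2385), np.float64(0.1701), np.float64(0.2388)]
ctr [0.53045099 0.06888946 0.012     ] yaw 0.06612759182049041
[[0.5517 0.0898 0.114 ]
 [0.5539 0.048  0.114 ]
 [0.5083 0.0465 0.114 ]] 0.041902949879539374 0.04568765213513449 gate ctr [0.52995705 0.06818203 0.114     ] fwd 0.032295185187626335
knob [0.497569   0.10162139 0.21768547] 0.0005567266317788901
knob local [-0.03064722  0.03483321]
knob local [-0.03010761  0.03550646]
box [ 0.5930995  -0.10577806  0.026     ] [ 0.05150927 -0.17775229]
spare [ 0.48423123 -0.08445151  0.05      ] [-0.05571182 -0.1492784 ]
```

Emit:
{"method": "jog_arm", "body": {"commands": [[[0, 0, 0], [0, 0, -10], 0], [[0, 0, 0], [0, 0, -10], 0], [[0, 0, 0], [0, 0, -10], 0], [[0, 0, 0], [0, 0, -10], 0], [[0, 0, 0], [0, 0, -10], 0], [[0, 0, 0], [0, 0, -10], 0], [[0, 0, 0], [0, 0, -10], 0], [[0, 0, 0], [0, 0, 0], 0]], "squeeze": 40}}

```text
time_s: 1.1
tool_pos: [0.2177, -0.5013, 0.2267]
tcp_rot: [-3.14, -0.01, 1.669]
ft_force: [0.0, 0.3, 0.3]
gripper_width: -0.0001
```

```bash
cat >> h.py <<'E'
O=np.array([.530,.0687]);YAW=.066
def st(target=None,k=None):
    from scipy.spatial.transform import Rotation as Ro
    s=ctrl.get_state();r=Ro.from_euler("xyz",s["tcp_rot"]);p=s["tool_pos"]
    c,sn=np.cos(YAW),np.sin(YAW);L=np.array([[c,-sn],[sn,c]])
    print("t",s["time_s"],"tcp",p.round(4),"rpy",s["tcp_rot"].round(4),"F",s["ft_force"].round(1),"w",round(s["gripper_width"],4),"q6",s["q"][5].round(3))
    print("local mm",(L.T@(p[:2]-O)*1e3).round(1),"F loc",(L.T@s["ft_force"][:2]).round(1))
    want=Ro.from_euler("xyz",[np.pi,0,YAW+np.pi/2])
    print("rot fix deg",np.degrees((r.inv()*want).as_rotvec()).round(2))
    if target is not None:
        w=np.r_[O+L@np.array(target[:2])/1e3,target[2]/1e3]
        print("shift tool mm",(r.inv().apply(w-p)*1e3).round(1))
E
python3 -c "
from h import *
st((-95,35,215))"
```

```text
t 1.1 tcp [ 0.2177 -0.5013  0.2267] rpy [-3.1398 -0.01    1.6691] F [0.  0.3 0.3] w -0.0001 q6 0.176
local mm [-349.3 -548.1] F loc [0.1 0.3]
rot fix deg [-0.11 -0.57  1.85]
shift tool mm [574.5 273.   17. ]
```

Emit:
{"method": "jog_arm", "body": {"commands": [[[50, 27, -2], [0, -0.5, 1.8], 0], [[50, 27, -1], [0, 0, 0], 0], [[50, 27, 0], [0, 0, 0], 0], [[50, 27, 0], [0, 0, 0], 0], [[50, 27, 0], [0, 0, 0], 0], [[50, 20, 0], [0, 0, 0], 0], [[50, 20, 0], [0, 0, 0], 0], [[50, 20, 0], [0, 0, 0], 0]]}}

```text
time_s: 2.1
tool_pos: [0.3938, -0.0823, 0.2291]
tcp_rot: [3.141, -0.0, 1.601]
ft_force: [-0.1, -0.7, -0.4]
gripper_width: 0.0004
```

```bash
python3 -c "
from h import *
st((-95,35,215))"
```

```text
t 2.1 tcp [ 0.3938 -0.0823  0.2291] rpy [ 3.1406e+00 -1.0000e-04  1.6009e+00] F [-0.1 -0.7 -0.4] w 0.0004 q6 1.15
local mm [-145.9 -141.7] F loc [-0.1 -0.7]
rot fix deg [ 0.06 -0.   -2.06]
shift tool mm [178.4  44.5  14.2]
```

Emit:
{"method": "jog_arm", "body": {"commands": [[[45, 10, 0], [0, 0, -2], 0], [[45, 10, 0], [0, 0, 0], 0], [[45, 10, 0], [0, 0, 0], 0], [[30, 8, 10], [0, 0, 0], 0], [[0, 0, 0], [0, 0, 0], 0]]}}

```text
time_s: 2.72
tool_pos: [0.4239, 0.0932, 0.2191]
tcp_rot: [3.139, 0.0, 1.628]
ft_force: [-0.5, 0.2, -0.5]
gripper_width: 0.0003
```

```bash
python3 -c "
from h import *
st((-80,35,192))"
```

```text
t 2.725 tcp [0.4239 0.0932 0.2191] rpy [3.1388e+00 1.0000e-04 1.6276e+00] F [-0.5  0.2 -0.5] w 0.0003 q6 1.56
local mm [-104.3   31.4] F loc [-0.4  0.3]
rot fix deg [ 0.16  0.01 -0.52]
shift tool mm [ 3.8 24.2 27.2]
```

Emit:
{"method": "jog_arm", "body": {"commands": [[[4, 10, 14], [0, 0, -0.5], 0], [[0, 5, 13], [0, 0, 0], 0], [[0, 5, 0], [0, 0, 0], 0], [[0, 0, 0], [0, 0, 0], 0]]}}

```text
time_s: 3.22
tool_pos: [0.445, 0.0962, 0.19]
tcp_rot: [3.14, 0.001, 1.63]
ft_force: [0.0, 0.3, -0.1]
gripper_width: -0.0003
```

Run:
```python
from h import *
st((-80,35,192))
for n,b in(("top",(205,325,230,390)),("scene",(115,235,200,360))):
    f=imaging.grab_frame(n);cv2.imwrite(f"pics/{n}1.png",cv2.resize(f[b[0]:b[1],b[2]:b[3]],None,fx=5,fy=5,interpolation=cv2.INTER_CUBIC))
```

```text
t 3.225 tcp [0.445  0.0962 0.19  ] rpy [3.1397e+00 1.0000e-03 1.6301e+00] F [ 0.   0.3 -0.1] w -0.0003 q6 1.563
local mm [-83.   33.1] F loc [0.  0.3]
rot fix deg [ 0.11  0.06 -0.38]
shift tool mm [ 2.  3. -2.]
```

View pics/scene1.png

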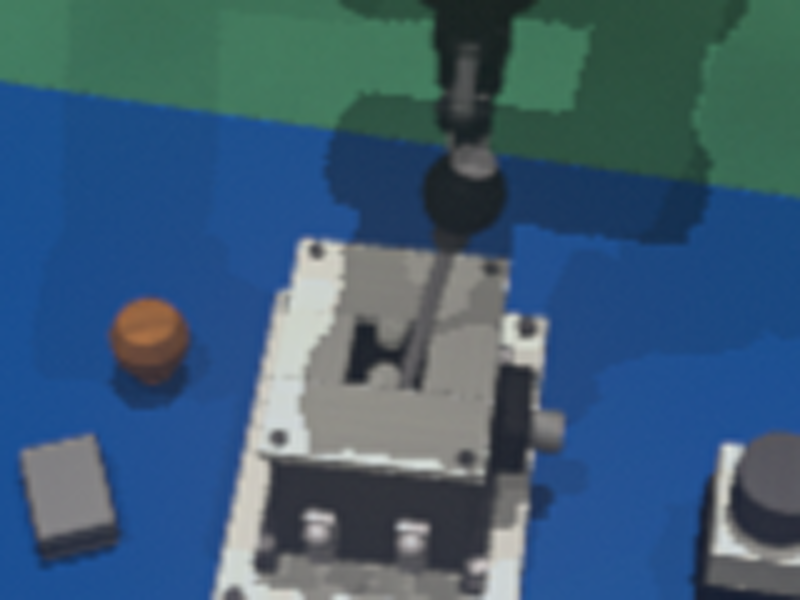

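View pics/top1.png

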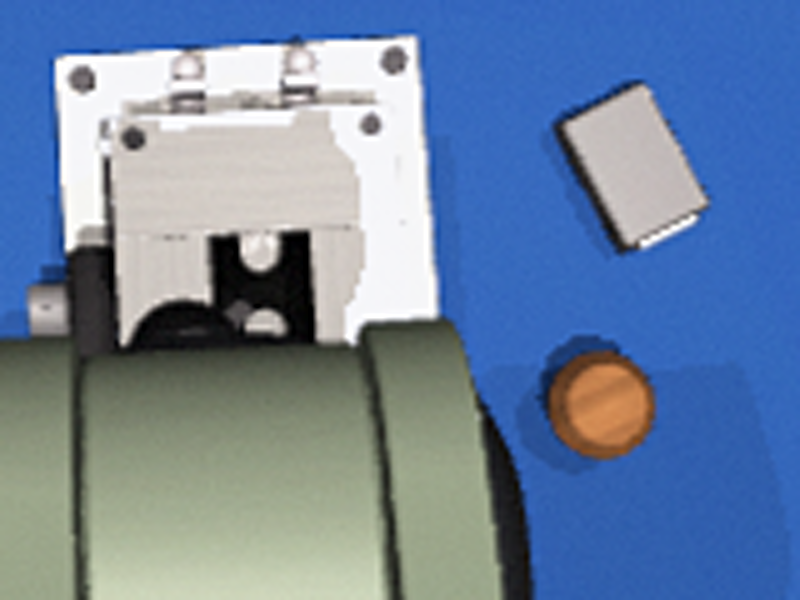

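The fingers stand straight behind the knob, which is at scene crop (464,190) and hasn't moved. I'll push forward gently.

Emit:
{"method": "jog_arm", "body": {"commands": [[[2, 4, -1], [0, 0, -0.4], 0], [[0, 4, 0], [0, 0, 0], 0], [[0, 4, 0], [0, 0, 0], 0], [[0, 4, 0], [0, 0, 0], 0], [[0, 4, 0], [0, 0, 0], 0], [[0, 4, 0], [0, 0, 0], 0], [[0, 4, 0], [0, 0, 0], 0]]}}

```text
time_s: 4.2
tool_pos: [0.4725, 0.1011, 0.1939]
tcp_rot: [3.141, -0.001, 1.639]
ft_force: [-5.9, -0.1, 8.0]
gripper_width: -0.0003
```

```bash
cat >> h.py <<'E'
def kn(tag,z=.217):
    f=imaging.grab_frame("scene");cv2.imwrite(f"pics/s{tag}.png",cv2.resize(f[115:235,200:360],None,fx=5,fy=5,interpolation=cv2.INTER_CUBIC))
E
python3 - <<'E'
from h import *
st((-36.5,35,192)); kn(2)
E
```

```text
t 4.2 tcp [0.4725 0.1011 0.1939] rpy [ 3.1405e+00 -5.0000e-04  1.6386e+00] F [-5.9 -0.1  8. ] w -0.0003 q6 1.561
local mm [-55.2  36.1] F loc [-5.8  0.3]
rot fix deg [ 0.06 -0.03  0.11]
shift tool mm [-1.2 18.7  1.9]
```

View pics/s2.png

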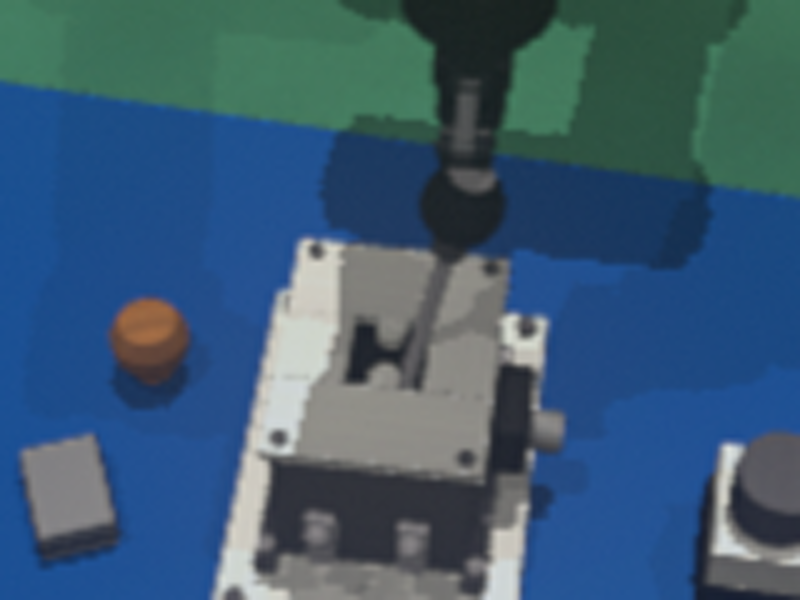

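```bash
cat >> h.py <<'E'
def kloc(x,y,z=.217):
    w=onz("scene",(x+.5)/5-.5+200,(y+.5)/5-.5+115,z)[:2]-O;c,s=np.cos(YAW),np.sin(YAW)
    return (np.array([[c,s],[-s,c]])@w*1e3).round(1)
E
python3 -c "
from h import *
print(kloc(464,191,.2165),kloc(463,207,.2175))"
```

```text
[-31.3  35.2] [-19.4  35.9]
```

Emit:
{"method": "jog_arm", "body": {"commands": [[[-1, 4, 1], [0, 0, 0], 0], [[0, 4, 0], [0, 0, 0], 0], [[0, 4, 0], [0, 0, 0], 0], [[0, 4, 0], [0, 0, 0], 0], [[0, 2, 0], [0, 0, 0], 0], [[0, 0, 0], [0, 0, 0], 0]]}}

```text
time_s: 5.0
tool_pos: [0.4896, 0.1024, 0.1951]
tcp_rot: [-3.14, -0.002, 1.64]
ft_force: [-2.7, -0.4, 4.9]
gripper_width: 0.0005
```

Run:
```python
from h import *
st((-36,35,192)); kn(3)
```

```text
t 5.0 tcp [0.4896 0.1024 0.1951] rpy [-3.1396e+00 -2.3000e-03  1.6399e+00] F [-2.7 -0.4  4.9] w 0.0005 q6 1.559
local mm [-38.1  36.3] F loc [-2.8 -0.2]
rot fix deg [-0.11 -0.13  0.18]
shift tool mm [-1.3  2.1  3.1]
```

View pics/s3.png

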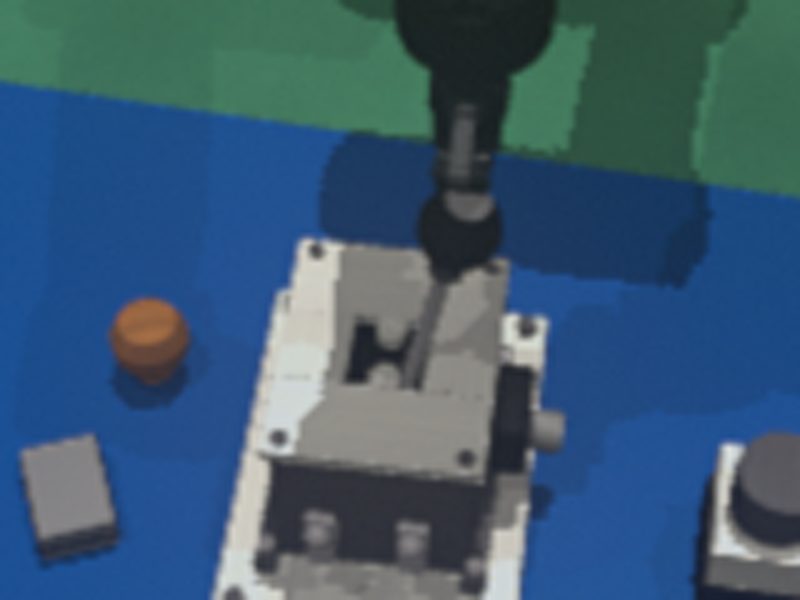

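```bash
python3 -c "
from h import *
print(kloc(460,231,.2165))"
```

```text
[-3.9 36.1]
```

Emit:
{"method": "jog_arm", "body": {"commands": [[[0, 2, 0], [0, 0, 0], 0], [[0, 0, 0], [0, 0, 0], 0]]}}

```text
time_s: 5.3
tool_pos: [0.4915, 0.1025, 0.1951]
tcp_rot: [-3.139, -0.002, 1.64]
ft_force: [-4.1, -0.8, 5.2]
gripper_width: 0.0001
```

```bash
python3 -c "
from h import *
st((-70,80,192))"
```

```text
t 5.3 tcp [0.4915 0.1025 0.1951] rpy [-3.1395e+00 -2.3000e-03  1.6400e+00] F [-4.1 -0.8  5.2] w 0.0001 q6 1.559
local mm [-36.2  36.3] F loc [-4.1 -0.5]
rot fix deg [-0.12 -0.13  0.18]
shift tool mm [ 43.8 -33.7   3.2]
```

Emit:
{"method": "jog_arm", "body": {"commands": [[[0, -10, 1], [0, 0, 0], 0], [[0, -20, 2], [0, 0, 0], 0], [[25, -5, 0], [0, 0, 0], 0], [[25, 0, 0], [0, 0, 0], 0], [[2, 10, 0], [0, 0, 0], 0], [[0, 20, 0], [0, 0, 0], 0], [[0, 20, 0], [0, 0, 0], 0], [[0, 20, 0], [0, 0, 0], 0], [[0, 0, 0], [0, 0, 0], 0]]}}

```text
time_s: 6.42
tool_pos: [0.5259, 0.1548, 0.1896]
tcp_rot: [3.138, 0.0, 1.637]
ft_force: [0.4, 0.4, 0.6]
gripper_width: -0.0001
```

Run:
```python
from h import *
st((0,72,192)); kn(4)
f=imaging.grab_frame("top");cv2.imwrite("pics/t4.png",cv2.resize(f[205:325,230:390],None,fx=5,fy=5,interpolation=cv2.INTER_CUBIC))
```

```text
t 6.425 tcp [0.5259 0.1548 0.1896] rpy [3.1383e+00 4.0000e-04 1.6372e+00] F [0.4 0.4 0.6] w -0.0001 q6 1.656
local mm [ 1.6 86.2] F loc [0.4 0.4]
rot fix deg [0.19 0.02 0.02]
shift tool mm [-14.2  -1.6  -2.4]
```

View pics/s4.png

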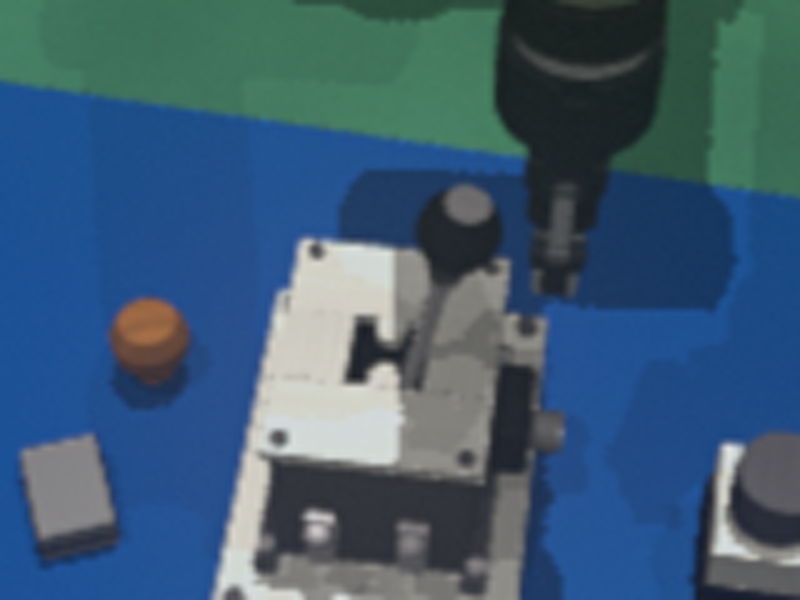

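View pics/t4.png

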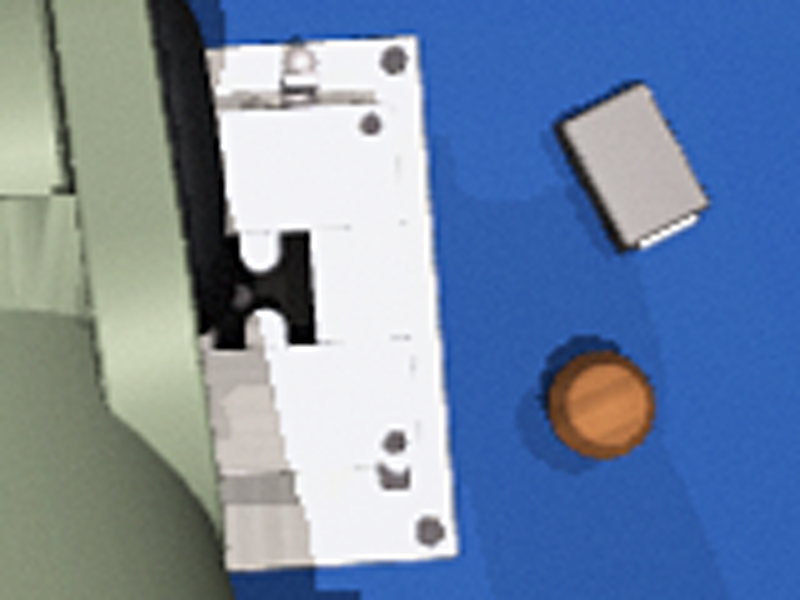

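```bash
cat >> h.py <<'E'
def dk(tag,box=(410,160,510,290)):
    g=cv2.imread(f"pics/s{tag}.png").max(2);x0,y0,x1,y1=box
    m=(g<62).astype(np.uint8);n=np.zeros_like(m);n[y0:y1,x0:x1]=m[y0:y1,x0:x1]
    n=cv2.morphologyEx(n,cv2.MORPH_OPEN,np.ones((25,25)))
    for c in cv2.findContours(n,0,2)[0]:print(tag,cv2.minEnclosingCircle(c),cv2.boundingRect(c))
E
python3 - <<'E'
from h import *
dk(2);dk(3);dk(4)
for a in((460,229),(459,233),(459,236)):
  print(a,kloc(*a,.2165))
E
```

```text
2 ((460.564453125, 213.61767578125), 45.388668060302734) (423, 182, 79, 72)
3 ((455.58282470703125, 235.9849395751953), 43.714637756347656) (420, 208, 78, 67)
4 ((455.35980224609375, 239.6825408935547), 43.503570556640625) (420, 213, 76, 65)
(460, 229) [-5.3 35.9]
(459, 233) [-2.5 35.7]
(459, 236) [-0.5 35.9]
```

Emit:
{"method": "jog_arm", "body": {"commands": [[[-12, -2, -1], [0, 0, 0], 0], [[-5, 0, 0], [0, 0, 0], 0], [[-5, 0, 0], [0, 0, 0], 0], [[-5, 0, 0], [0, 0, 0], 0], [[-5, 0, 0], [0, 0, 0], 0]]}}

```text
time_s: 7.15
tool_pos: [0.5231, 0.1222, 0.192]
tcp_rot: [3.138, -0.004, 1.639]
ft_force: [-0.5, 3.6, 2.4]
gripper_width: -0.0002
```

Run:
```python
from h import *
st((0,0,192)); kn(5)
```

```text
t 7.15 tcp [0.5231 0.1222 0.192 ] rpy [ 3.1381 -0.0035  1.639 ] F [-0.5  3.6  2.4] w -0.0002 q6 1.593
local mm [-3.3 53.9] F loc [-0.2  3.6]
rot fix deg [ 0.2  -0.2   0.13]
shift tool mm [-53.9   3.2  -0.2]
```

View pics/s5.png

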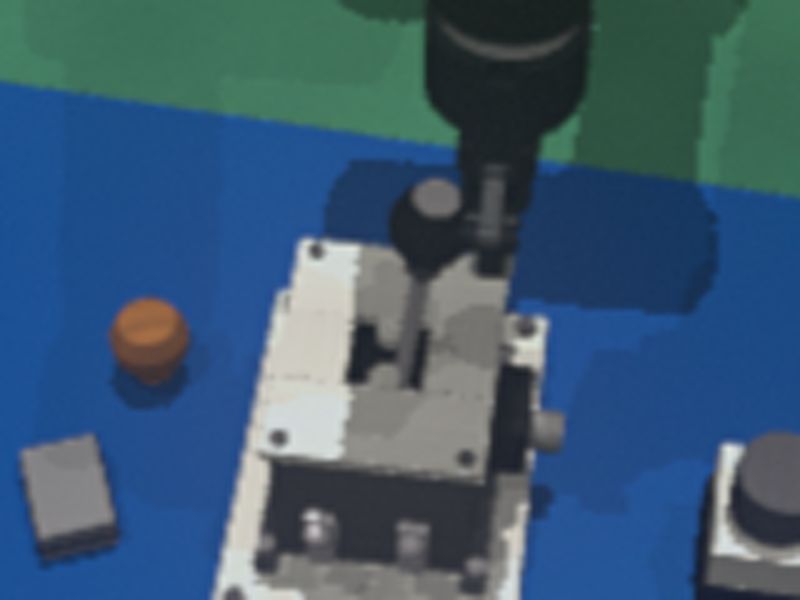

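The knob is moving right freely, with about 3.6 N of force. Its centre is now near (430,225).

Emit:
{"method": "jog_arm", "body": {"commands": [[[-5, 0, 0], [0, 0, 0], 0], [[-5, 0, 0], [0, 0, 0], 0], [[-5, 0, 0], [0, 0, 0], 0], [[-5, 0, 0], [0, 0, 0], 0], [[-5, 0, 0], [0, 0, 0], 0], [[-5, 0, 0], [0, 0, 0], 0]]}}

```text
time_s: 7.95
tool_pos: [0.5253, 0.0895, 0.1916]
tcp_rot: [3.139, -0.002, 1.639]
ft_force: [0.4, 2.6, 2.6]
gripper_width: -0.0
```

Run:
```python
from h import *
st((0,-4,192))
```

```text
t 7.95 tcp [0.5253 0.0895 0.1916] rpy [ 3.1388e+00 -2.2000e-03  1.6386e+00] F [0.4 2.6 2.6] w -0.0 q6 1.532
local mm [-3.3 21.1] F loc [0.6 2.5]
rot fix deg [ 0.16 -0.13  0.1 ]
shift tool mm [-25.1   3.3  -0.5]
```

Emit:
{"method": "jog_arm", "body": {"commands": [[[-5, 0, 0], [0, 0, 0], 0], [[-5, 0, 0], [0, 0, 0], 0], [[-4, 0, 0], [0, 0, 0], 0], [[-3, 0, 0], [0, 0, 0], 0]]}}

```text
time_s: 8.45
tool_pos: [0.5263, 0.0709, 0.1913]
tcp_rot: [3.139, -0.002, 1.638]
ft_force: [0.4, 1.9, 0.4]
gripper_width: 0.0001
```

Run:
```python
from h import *
st((0,-4,192)); kn(6)
```

```text
t 8.45 tcp [0.5263 0.0709 0.1913] rpy [ 3.1393e+00 -1.7000e-03  1.6381e+00] F [0.4 1.9 0.4] w 0.0001 q6 1.497
local mm [-3.5  2.4] F loc [0.6 1.9]
rot fix deg [ 0.13 -0.1   0.08]
shift tool mm [-6.4  3.5 -0.7]
```

View pics/s6.png

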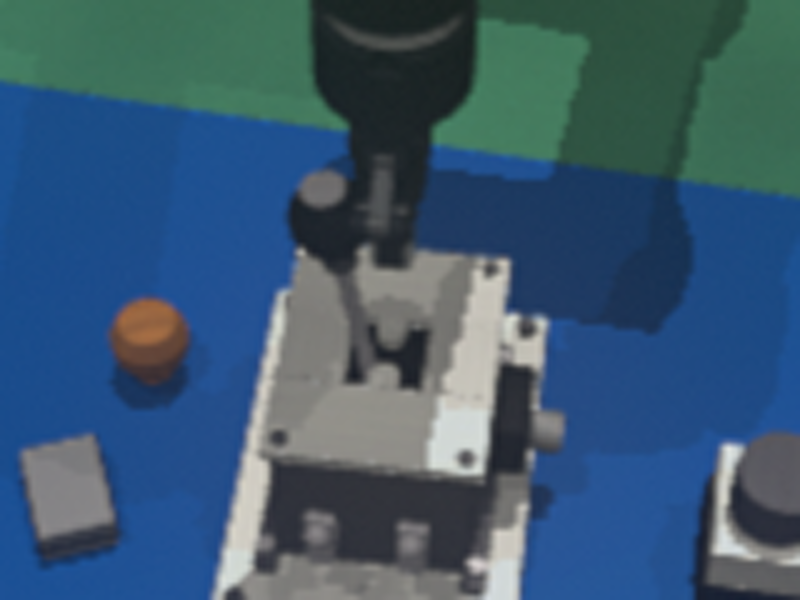

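Emit:
{"method": "jog_arm", "body": {"commands": [[[-3, 0, 0], [0, 0, 0], 0], [[-2, 0, 0], [0, 0, 0], 0], [[-1, 0, 0], [0, 0, 0], 0]]}}

```text
time_s: 8.88
tool_pos: [0.5266, 0.0643, 0.1909]
tcp_rot: [3.14, -0.001, 1.638]
ft_force: [1.2, 2.4, -0.1]
gripper_width: 0.0003
```

Run:
```python
from h import *
st((0,-4,192)); kn(7)
print(kloc(330,215,.2165))
```

```text
t 8.875 tcp [0.5266 0.0643 0.1909] rpy [ 3.1399e+00 -1.5000e-03  1.6380e+00] F [ 1.2  2.4 -0.1] w 0.0003 q6 1.485
local mm [-3.6 -4.2] F loc [1.4 2.3]
rot fix deg [ 0.1  -0.08  0.07]
shift tool mm [ 0.2  3.6 -1.1]
[ -6.1 -30.5]
```

View pics/s7.png

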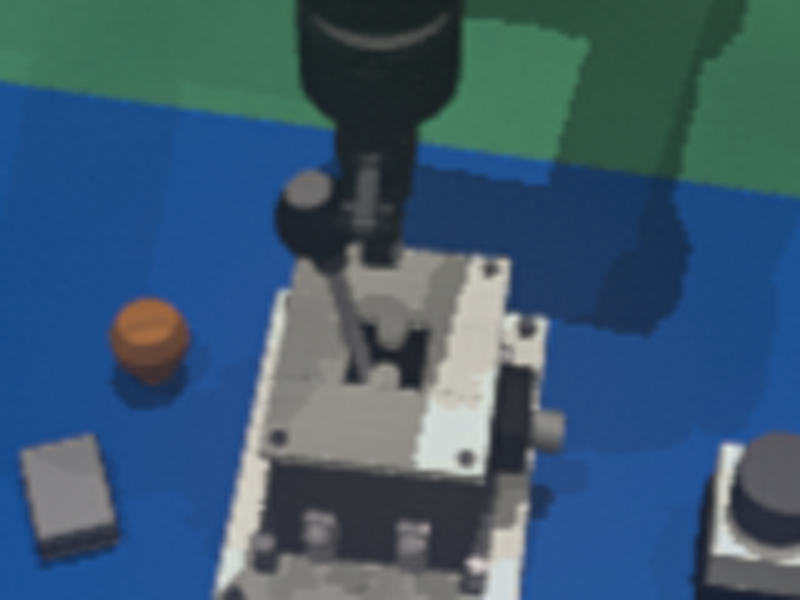

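Emit:
{"method": "jog_arm", "body": {"commands": [[[12, 0, 0], [0, 0, 0], 0], [[5, -15, 0], [0, 0, 0], 0], [[0, -20, 0], [0, 0, 0], 0], [[0, -20, 0], [0, 0, 0], 0], [[0, -20, 0], [0, 0, 0], 0], [[-15, 0, 0], [0, 0, 0], 0], [[-20, 0, 0], [0, 0, 0], 0], [[-10, 0, 0], [0, 0, 0], 0], [[0, 0, 0], [0, 0, 0], 0]]}}

```text
time_s: 10.05
tool_pos: [0.4462, 0.03, 0.1903]
tcp_rot: [-3.14, 0.004, 1.64]
ft_force: [-0.3, -0.0, -0.4]
gripper_width: -0.0003
```

Run:
```python
from h import *
st((-55,-37,192)); kn(8)
```

```text
t 10.05 tcp [0.4462 0.03   0.1903] rpy [-3.1397  0.0041  1.6402] F [-0.3 -0.  -0.4] w -0.0003 q6 1.406
local mm [-86.2 -33.1] F loc [-0.3 -0. ]
rot fix deg [-0.11  0.23  0.2 ]
shift tool mm [-4.  31.1 -1.7]
```

View pics/s8.png

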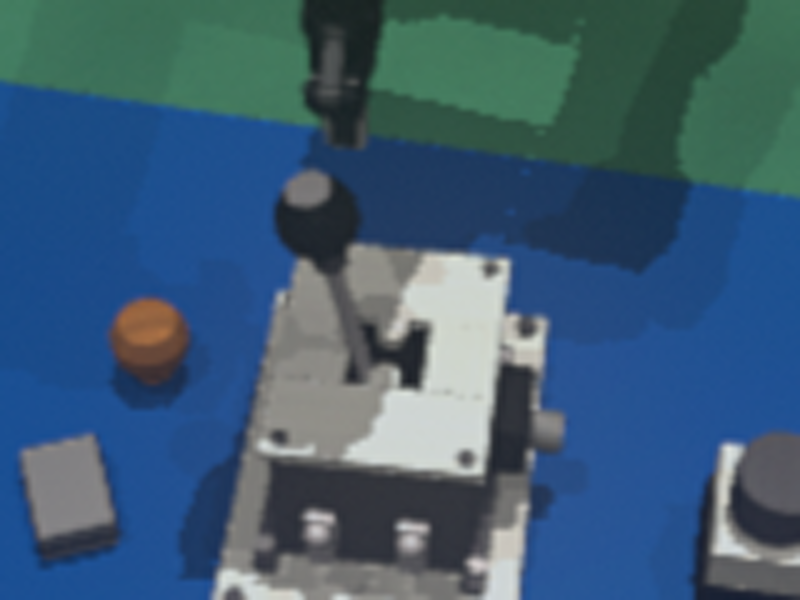

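```bash
python3 -c "
from h import *
print(kloc(317,215,.215),kloc(317,218,.2165))"
```

```text
[ -6.6 -37.3] [ -3.2 -36.8]
```

Emit:
{"method": "jog_arm", "body": {"commands": [[[-4, 10, -1], [0, 0.2, 0.2], 0], [[0, 15, 0], [0, 0, 0], 0], [[0, 10, 0], [0, 0, 0], 0], [[0, 4, 0], [0, 0, 0], 0], [[0, 4, 0], [0, 0, 0], 0], [[0, 4, 0], [0, 0, 0], 0], [[0, 4, 0], [0, 0, 0], 0]]}}

```text
time_s: 10.98
tool_pos: [0.5003, 0.0304, 0.1914]
tcp_rot: [-3.138, 0.001, 1.639]
ft_force: [-2.4, -0.4, 3.7]
gripper_width: 0.0
```

Run:
```python
from h import *
st((7,-37,192))
```

```text
t 10.975 tcp [0.5003 0.0304 0.1914] rpy [-3.1377e+00  1.1000e-03  1.6385e+00] F [-2.4 -0.4  3.7] w 0.0 q6 1.417
local mm [-32.2 -36.3] F loc [-2.4 -0.3]
rot fix deg [-0.23  0.07  0.1 ]
shift tool mm [-0.8 39.2 -0.7]
```

Emit:
{"method": "jog_arm", "body": {"commands": [[[0, 4, 0], [0, 0, 0], 0], [[0, 4, 0], [0, 0, 0], 0], [[0, 4, 0], [0, 0, 0], 0], [[0, 4, 0], [0, 0, 0], 0], [[0, 4, 0], [0, 0, 0], 0], [[0, 4, 0], [0, 0, 0], 0]]}}

```text
time_s: 11.72
tool_pos: [0.5248, 0.0322, 0.1907]
tcp_rot: [-3.136, 0.001, 1.639]
ft_force: [-1.8, -1.4, 2.3]
gripper_width: -0.0
```

Run:
```python
from h import *
st((7,-37,192)); kn(9)
```

```text
t 11.725 tcp [0.5248 0.0322 0.1907] rpy [-3.1357e+00  7.0000e-04  1.6385e+00] F [-1.8 -1.4  2.3] w -0.0 q6 1.425
local mm [ -7.6 -36. ] F loc [-1.9 -1.3]
rot fix deg [-0.34  0.04  0.1 ]
shift tool mm [-1.  14.5 -1.4]
```

View pics/s9.png

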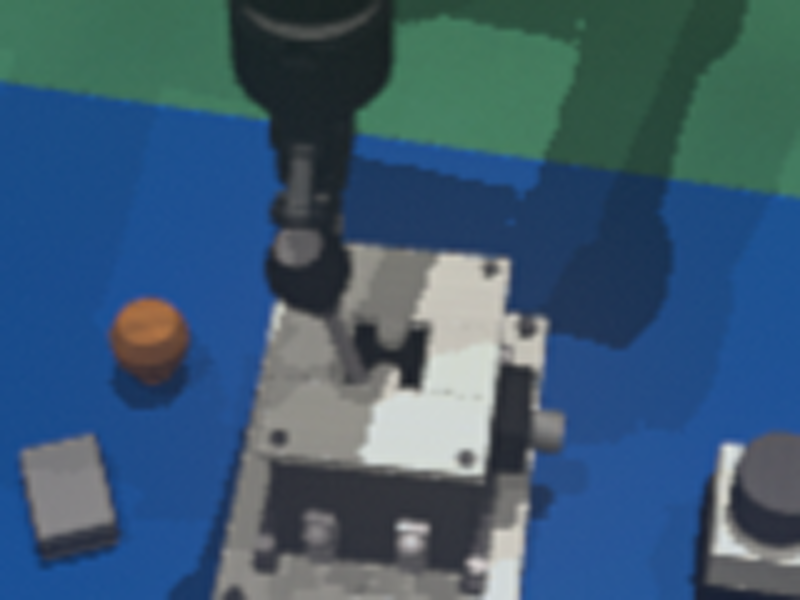

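The lever is entering third, with the knob at (308,268). Light force. I'll finish in small steps.

Emit:
{"method": "jog_arm", "body": {"commands": [[[0, 4, 0], [0, 0, 0], 0], [[0, 4, 0], [0, 0, 0], 0], [[0, 2, 0], [0, 0, 0], 0], [[0, 2, 0], [0, 0, 0], 0]]}}

```text
time_s: 12.28
tool_pos: [0.5379, 0.0335, 0.1902]
tcp_rot: [-3.136, -0.0, 1.639]
ft_force: [-3.1, -0.4, 1.0]
gripper_width: 0.0002
```

Run:
```python
from h import *
st((7,-37,192))
```

```text
t 12.275 tcp [0.5379 0.0335 0.1902] rpy [-3.1355e+00 -1.0000e-04  1.6388e+00] F [-3.1 -0.4  1. ] w 0.0002 q6 1.428
local mm [  5.5 -35.7] F loc [-3.1 -0.2]
rot fix deg [-0.35 -0.01  0.11]
shift tool mm [-1.3  1.5 -1.8]
```

Emit:
{"method": "jog_arm", "body": {"commands": [[[0, 1, 0], [0, 0, 0], 0], [[0, 1, 0], [0, 0, 0], 0]]}}

```text
time_s: 12.52
tool_pos: [0.5397, 0.0336, 0.19]
tcp_rot: [-3.135, -0.0, 1.639]
ft_force: [-2.3, -0.3, 0.3]
gripper_width: -0.0
```

Emit:
{"method": "jog_arm", "body": {"commands": [[[0, 1, 0], [0, 0, 0], 0]]}}

```text
time_s: 12.65
tool_pos: [0.5405, 0.0337, 0.1899]
tcp_rot: [-3.134, -0.0, 1.639]
ft_force: [-3.3, 0.5, 0.7]
gripper_width: 0.0001
```

```bash
python3 -c "
from h import *
st((7,-37,192)); kn(10)"
```

```text
t 12.65 tcp [0.5405 0.0337 0.1899] rpy [-3.1343e+00 -2.0000e-04  1.6389e+00] F [-3.3  0.5  0.7] w 0.0001 q6 1.429
local mm [  8.2 -35.6] F loc [-3.2  0.8]
rot fix deg [-0.42 -0.01  0.12]
shift tool mm [-1.4 -1.2 -2.1]
```

View pics/s10.png

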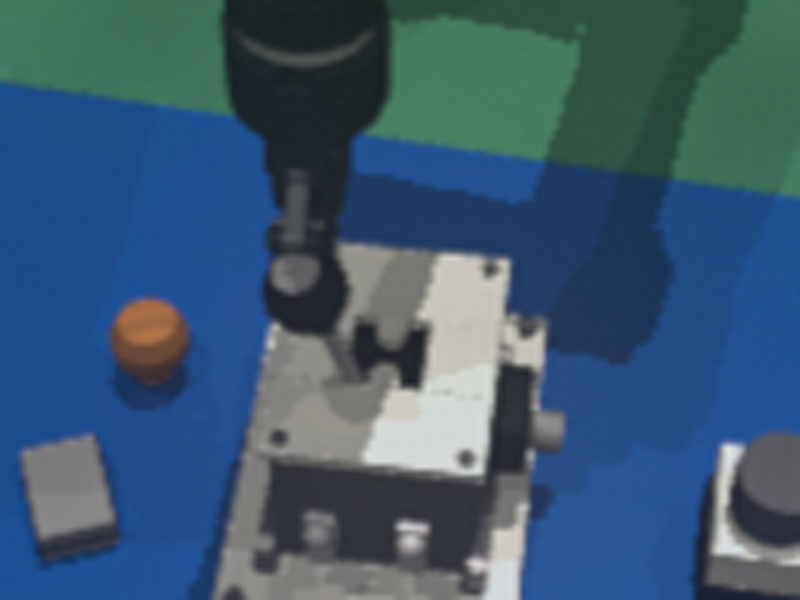

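No stop felt yet, so I'll continue one millimetre at a time.

Emit:
{"method": "jog_arm", "body": {"commands": [[[0, 1, 0], [0, 0, 0], 0]]}}

```text
time_s: 12.82
tool_pos: [0.5412, 0.0338, 0.1898]
tcp_rot: [-3.134, -0.0, 1.639]
ft_force: [-4.6, -0.0, 1.5]
gripper_width: -0.0001
```

Emit:
{"method": "jog_arm", "body": {"commands": [[[0, 1, 0], [0, 0, 0], 0]]}}

```text
time_s: 12.95
tool_pos: [0.5419, 0.0338, 0.1897]
tcp_rot: [-3.133, -0.0, 1.639]
ft_force: [-4.6, -1.1, 1.8]
gripper_width: -0.0001
```

Emit:
{"method": "jog_arm", "body": {"commands": [[[0, 1, 0], [0, 0, 0], 0]]}}

```text
time_s: 13.08
tool_pos: [0.5424, 0.0339, 0.1896]
tcp_rot: [-3.132, -0.0, 1.639]
ft_force: [-5.2, -0.1, 2.6]
gripper_width: 0.0002
```

Emit:
{"method": "jog_arm", "body": {"commands": [[[0, 2, 0], [0, 0, 0], 0]]}}

```text
time_s: 13.2
tool_pos: [0.5436, 0.0339, 0.1895]
tcp_rot: [-3.13, -0.0, 1.639]
ft_force: [-6.5, -1.4, 2.3]
gripper_width: -0.0002
```

Emit:
{"method": "jog_arm", "body": {"commands": [[[0, 2, 0], [0, 0, 0], 0]]}}

```text
time_s: 13.32
tool_pos: [0.5445, 0.034, 0.1893]
tcp_rot: [-3.128, 0.0, 1.639]
ft_force: [-7.5, -0.9, 3.2]
gripper_width: -0.0002
```

Emit:
{"method": "jog_arm", "body": {"commands": [[[0, 2, 0], [0, 0, 0], 0]]}}

```text
time_s: 13.45
tool_pos: [0.5452, 0.034, 0.1892]
tcp_rot: [-3.125, 0.0, 1.639]
ft_force: [-9.5, -0.9, 4.0]
gripper_width: 0.0001
```

```bash
python3 -c "
from h import *
st((7,-37,192)); kn(11)"
```

```text
t 13.45 tcp [0.5452 0.034  0.1892] rpy [-3.1253e+00  4.0000e-04  1.6387e+00] F [-9.5 -0.9  4. ] w 0.0001 q6 1.432
local mm [ 12.9 -35.6] F loc [-9.6 -0.2]
rot fix deg [-0.94  0.03  0.11]
shift tool mm [-1.4 -6.  -2.7]
```

View pics/s11.png

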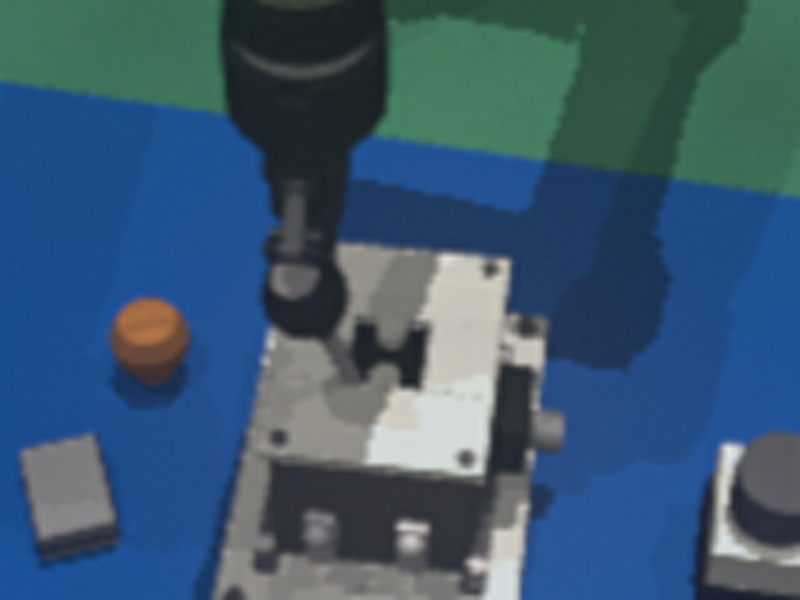

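```bash
python3 -c "
from h import *
dk(10,(255,230,360,345));dk(11,(255,230,360,345))
for p in((306,288),(305,292),(305,294),(305,296)): print(p,kloc(*p,.2115))"
```

```text
10 ((311.159423828125, 298.23187255859375), 38.834083557128906) (279, 276, 65, 56)
11 ((310.5, 304.0), 38.69441223144531) (278, 282, 66, 54)
(306, 288) [ 39.  -36.1]
(305, 292) [ 41.6 -36.2]
(305, 294) [ 42.9 -36. ]
(305, 296) [ 44.1 -35.8]
```

Emit:
{"method": "jog_arm", "body": {"commands": [[[0, 4, 0], [0, 0, 0], 0]]}}

```text
time_s: 13.62
tool_pos: [0.5472, 0.0341, 0.189]
tcp_rot: [-3.121, 0.001, 1.639]
ft_force: [-10.1, -1.4, 5.4]
gripper_width: -0.0003
```

Emit:
{"method": "jog_arm", "body": {"commands": [[[0, 4, 0], [0, 0, 0], 0]]}}

```text
time_s: 13.75
tool_pos: [0.5487, 0.0342, 0.1887]
tcp_rot: [-3.116, 0.001, 1.638]
ft_force: [-11.3, -1.4, 6.9]
gripper_width: -0.0002
```

```bash
python3 -c "
from h import *
st((7,-37,192)); kn(12)
dk(12,(255,230,360,345))"
```

```text
t 13.75 tcp [0.5487 0.0342 0.1887] rpy [-3.1161e+00  1.1000e-03  1.6384e+00] F [-11.3  -1.4   6.9] w -0.0002 q6 1.434
local mm [ 16.4 -35.6] F loc [-11.4  -0.6]
rot fix deg [-1.46  0.06  0.09]
shift tool mm [-1.4 -9.5 -3.1]
12 ((309.5, 307.0), 38.69441223144531) (277, 286, 66, 54)
12 ((317.0, 259.5), 18.768423080444336) (303, 247, 29, 26)
```

View pics/s12.png

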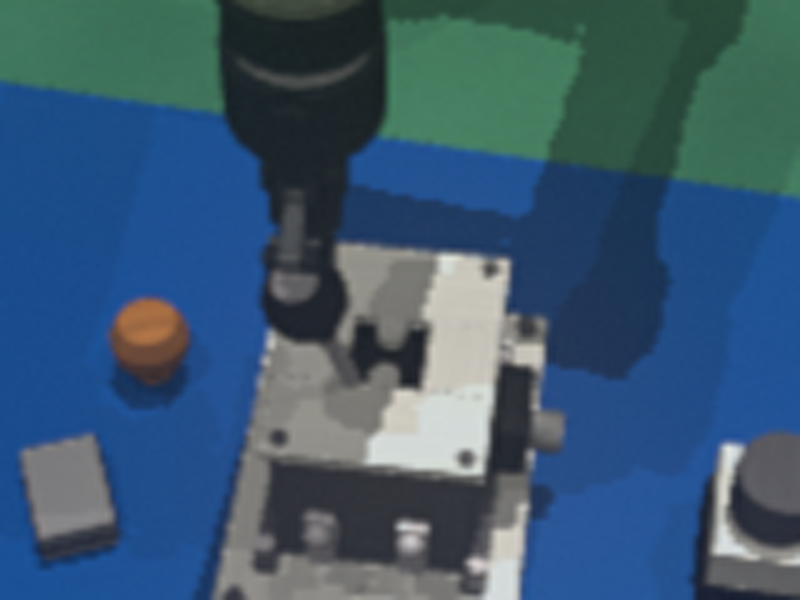

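```bash
python3 -c "
from h import *
for y in(296,298,300): print(kloc(304,y,.2115))"
```

```text
[ 44.2 -36.3]
[ 45.5 -36.1]
[ 46.7 -35.9]
```

Emit:
{"method": "jog_arm", "body": {"commands": [[[0, 6, 0], [0, 0, 0], 0]]}}

```text
time_s: 13.92
tool_pos: [0.5513, 0.0344, 0.1883]
tcp_rot: [-3.109, 0.002, 1.638]
ft_force: [-14.5, -2.8, 7.6]
gripper_width: -0.0001
```

Emit:
{"method": "jog_arm", "body": {"commands": [[[0, 6, 0], [0, 0, 0], 0]]}}

```text
time_s: 14.05
tool_pos: [0.5533, 0.0345, 0.1879]
tcp_rot: [-3.101, 0.002, 1.638]
ft_force: [-17.9, -2.6, 11.2]
gripper_width: 0.0002
```

```bash
python3 -c "
from h import *
st((7,-37,192)); kn(13)
dk(13,(255,230,360,345))"
```

```text
t 14.05 tcp [0.5533 0.0345 0.1879] rpy [-3.1011e+00  2.3000e-03  1.6383e+00] F [-17.9  -2.6  11.2] w 0.0002 q6 1.437
local mm [ 21.  -35.7] F loc [-18.   -1.4]
rot fix deg [-2.32  0.13  0.08]
shift tool mm [ -1.3 -14.1  -3.5]
13 ((310.0, 311.0), 39.40821838378906) (278, 287, 65, 57)
```

```bash
python3 -c "
from h import *
a=[cv2.imread(f'pics/s{i}.png')[230:390,250:390] for i in(10,11,12,13)]
cv2.imwrite('pics/cmp.png',cv2.resize(np.hstack(a),None,fx=1.42,fy=1.42*2))"
```

```text
(no output)
```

View pics/cmp.png

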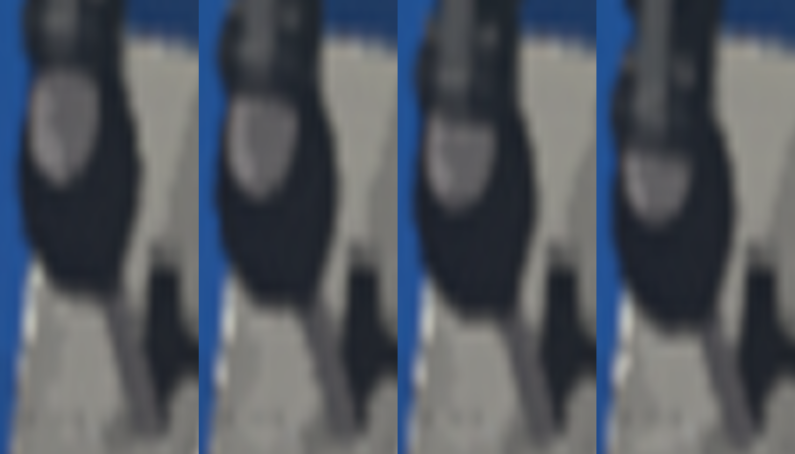

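The force has risen steadily to 18 N against the end stop, so I'll back off and measure with a clear view.

Emit:
{"method": "jog_arm", "body": {"commands": [[[0, -10, 0], [-1, 0, 0], 0], [[0, -20, 0], [-1, 0, 0], 0], [[0, -30, 0], [0, 0, 0], 0], [[0, -40, -5], [0, 0, 0], 0], [[0, -40, -5], [0, 0, 0], 0], [[-40, -10, -10], [0, 0, 0], 0], [[-50, -10, -10], [0, 0, 0], 0], [[-50, 0, -10], [0, 0, 0], 0], [[-50, 0, 0], [0, 0, 0], 0], [[0, 0, 0], [0, 0, 0], 0]]}}

```text
time_s: 15.35
tool_pos: [0.4176, -0.1743, 0.2374]
tcp_rot: [3.112, 0.012, 1.641]
ft_force: [0.4, -0.1, 0.2]
gripper_width: -0.0
```

Run:
```python
from h import *
st((-90,-37,192)); kn(14)
f=imaging.grab_frame("top");cv2.imwrite("pics/t14.png",cv2.resize(f[205:325,230:390],None,fx=5,fy=5,interpolation=cv2.INTER_CUBIC))
```

```text
t 15.35 tcp [ 0.4176 -0.1743  0.2374] rpy [3.1115 0.012  1.6413] F [ 0.4 -0.1  0.2] w -0.0 q6 0.936
local mm [-128.2 -235.1] F loc [ 0.4 -0.1]
rot fix deg [1.73 0.68 0.27]
shift tool mm [198.4  37.8  44.2]
```

View pics/s14.png

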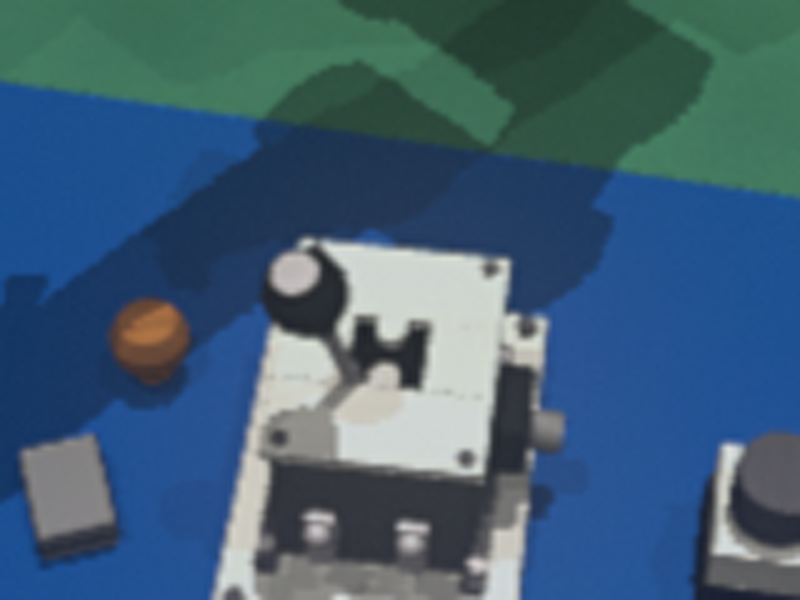

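View pics/t14.png

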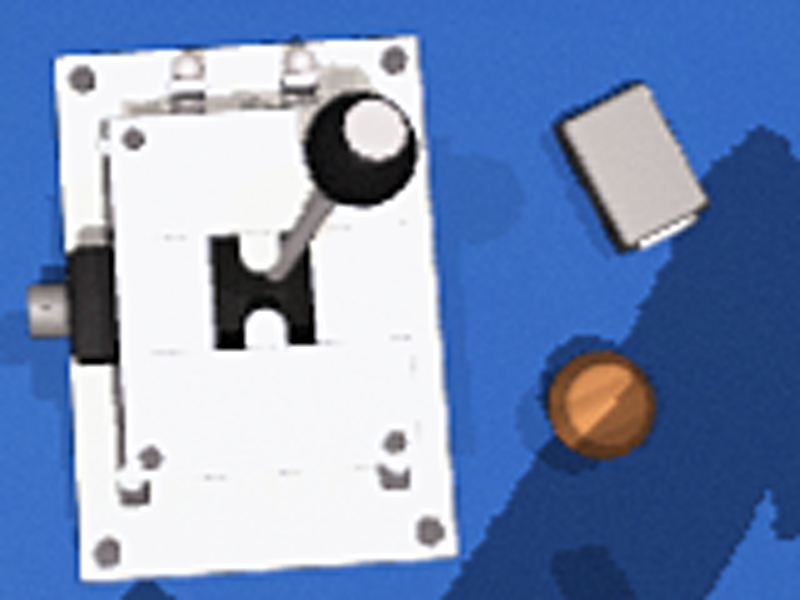

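Run:
```python
from h import *
T=lambda x,y:((x+.5)/5-.5+230,(y+.5)/5-.5+205)
S=lambda x,y:((x+.5)/5-.5+200,(y+.5)/5-.5+115)
k,e=tri(ray("top",*T(361,148)),ray("scene",*S(306,291)))
c,s=np.cos(YAW),np.sin(YAW);L=np.array([[c,-s],[s,c]])
print(k,e,"local",L.T@(k[:2]-O)*1e3, "top-only at .2115",L.T@(onz("top",*T(361,148),.2115)[:2]-O)*1e3)
for lv in(.17,.2,.23):
    p=np.r_[O+L@np.array([.19*np.sin(lv)*np.cos(.2),-.19*np.sin(.2)]),.03+.19*np.cos(lv)*np.cos(.2)]
    print(lv,p,(proj("top",p)-[230,205])*5+2,(proj("scene",p)-[200,115])*5+2)
```

```text
[0.57672354 0.0362999  0.21590471] 0.0006316001785174593 local [ 44.48496048 -35.41107573] top-only at .2115 [ 45.03028547 -36.1435109 ]
0.17 [0.56392481 0.03311276 0.21352835] [368.35070953 182.75853606] [304.84837499 273.59498931]
0.2 [0.5694037  0.03347489 0.21250079] [367.03001997 168.56472119] [303.23024321 283.32898408]
0.23 [0.57484938 0.03383483 0.211309  ] [365.68380529 154.57442305] [301.62577205 293.27121176]
```

```bash
python3 -c "
from cell import sign_off
print(sign_off())"
```

```text
the job is handed in; nothing more can be done
None
```

The gear lever is fully home in third, and I've handed the job in at about 15.5 s of the 51 s allowed.

I pushed it with the outside of closed fingers: forward out of second into neutral, right across the H gate to the right side, then forward into the front slot.

**Final position:** with the arm backed away, triangulating both cameras put the knob at x = +44.5 mm, y = -35.4 mm from the gate centre. Fully home is about +43 and -37, so this matches to within about 2 mm. The knob's height read 216 mm, about 4 mm more than it should be there.

**Forces:** moving the lever took about 2–6 N sideways or forward, with up to about 8 N vertically.
- **At the stop:** force rose gradually rather than sharply. I kept pushing until the wrist read about 18 N forward (21 N in all), well under the 60 N limit.
- **Over-travel:** the last picture under load showed the knob a few millimetres past its final place. It settled back to the stop when I withdrew.

**Surroundings:** the grey box and spare knob are at the same pixels as at the start, and the brake unit looked in place where the last view showed it. The screwdriver was outside my later crops, so I didn't check it again; the arm never went near it.

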